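# Index a ratchet turret press to the red die and stamp a tag

## Task

First try the freewheel of the turret press: swing the black-knobbed lever back to its rear stop (clockwise seen from above) and see that the wheel of dies stands still. Then work the lever to and fro, so that its forward strokes (counter-clockwise) carry the wheel round, until the red die stands under the ram with its red tab at the yellow pointer, and stamp the brass tag by pressing the ram's black button fully down and letting it spring back. Move the wheel only with the lever, never stamp with another die, leave the lever back at its rear stop with the red die still under the ram, and do not disturb the things around the press.

Things in the scene. Friction and masses are not known exactly. Their poses are not given: they have to be found in the camera images.
- press: Green turret press fixed to the table, base plate 190 x 240 x 16 mm. Origin: on the table, on the vertical axis of wheel and lever. +y points from that axis to the ram, anvil, brass tag and yellow pointer; the lever sweeps around the -y side; +x is roughly away from the robot. The arm holding the ram is 206 mm high (guide 211), its column 30 mm square at (-75, 108) mm in this frame.
- die_wheel: Aluminium wheel of dies on the press axis, 170 mm across, 16 thick, top 135 mm above the table. Six die heads (18 mm across, 10 high) at radius 66 mm: one red, others blue or dark. A red tab at the red die sticks out of the rim to radius 98 mm. 24 ratchet pins stand at radius 45 mm. The robot must not touch it. Origin on the axis at its underside; +y points to the red die.
- die_red (a point): Top centre of the red die's head on the wheel, 145 mm above the table, 66 mm from the press axis. It must come straight under the ram.
- turret (a joint): Angle of the wheel, rad: 0 with the red die exactly under the ram, growing counter-clockwise seen from above; starts between -1.65 and -1.25 (two forward lever strokes). Friction (0.25 N m) holds it where it is left, without coasting. Do not take it past 0: it comes back only by going all the way round.
- lever (a joint): Lever angle, rad: 0 at the rear stop, 1.15 at the front stop, growing counter-clockwise from above. At q it points at angle -2.146 + q in the press frame (from +x about +z). Stays where left. Growing: after up to 0.26 rad of play the pawl catches a pin and the wheel turns with it one to one (about 3 N at the knob). Shrinking: the pawl clicks over the pins, the wheel stays.
- lever_knob (a point): Middle (half-way up) of the lever's upright black round knob, 22 mm in diameter and 46 mm high (169 to 215 mm above the table), 125 mm from the press axis. Below it is the steel lever bar, top 165 mm above the table, 22 mm wide.
- ram_top (a point): Centre of the top of the ram's round black button, 32 mm in diameter, 245 mm above the table when up; it lies 66 mm from the press axis on the press's +y axis. Press it straight down.
- ram (a joint): Ram travel in m: 0 up, 0.012 fully down at its stop (spring, about 3 N at first and 8 N at the bottom); springs back when let go.
- flask: Blue drinking flask, 68 mm across, 200 mm high, standing on the table beside the press; bystander. Origin at the centre of its underside.
- set_box: Closed yellow-brown box of stamps, 85 x 110 x 35 mm, beside the press; bystander. Origin at the centre of its underside.
- mallet: Rawhide mallet, head 58 mm across and 95 mm long, wooden handle 240 mm, lying beyond the press; bystander. Origin under the middle of its head, handle along its -x axis.
- die_tile: Small loose steel die tile, 26 x 26 x 8 mm, beyond the press; bystander. Origin at the centre of its underside.

How it is judged:
By the outcome, as a careful person would: the job done as asked, in the order asked, and still so for the second after the job is handed in, with the robot touching nothing.
It also fails if it takes over 59 s, if anything falls off the work surface, if the arm or the gripper's body presses on something with over 40 N, if the wrist force passes 120 N, or if a joint passes its speed limit or range.

## Robot

A 7-joint arm with a two-finger parallel gripper is mounted at the origin on the work surface. World frame = base frame: x ahead of the robot, y to its left, z up, the work surface at z = 0. Lengths are in m, angles in rad, forces in N, time in s.
With the tool pointing down it reaches from about 0.425 to 0.875 m from the base axis. Payload 8.4 kg.
Tool frame: the origin (TCP) lies midway between the tips of the shut fingers; the grasp point (between the pads) lies 19 mm behind it (bot.pinch_z is the distance from the TCP to the grasp point, in m); z points along the fingers, y is the line along which they close (so a half turn about z gives the same grasp; the last joint's range is limited). The gripper opens to 85 mm and grips with 20 to 120 N. Pads are 22 mm wide; open, the fingers measure 114 mm over their backs; the gripper's body (76 mm by 85 mm) begins 54 mm behind the grasp point. The pads swing forward as they close: fully open they stand 13 mm farther back than shut.
Start: joints at [1.03, 0.333, 0.04, 1.465, -0.013, 1.343, -0.059], TCP at [0.278, -0.588, 0.231] pointing down, gripper open.
Joint ranges: [-2.58, 2.58], [-0.38, 2.09], [-1.3, 1.39], [0.25, 2.4], [-1.5, 4.64], [0.08, 2.09], [-2.65, 2.65]. Speed limits (rad/s): [2.22, 2.22, 2.79, 2.79, 3.14, 3.14, 3.14].

## Interface

Orientations are given as a unit quaternion [x, y, z, w].
In Python, from station import bot, imaging gives the robot as it stands. The module is installed in compiled form; this text tells all that it offers.
- The arm moves only by the tool drive_tool, never from a script. Its argument "plan" is a list of rows, each an object with "slide": the shift along the tool's x, y, z in cm, a list of three; "roll": the turn about the tool's z in rad; "fingers": the finger opening in cm, from 0 to 8.54. In form: [{"slide": [tx, ty, tz], "roll": roll, "fingers": fingers}, ...]. A call has 1 to 12 rows; each row is the pose to reach, as a shift and turn from the pose commanded when the call began, along the tool's axes at that moment; what a row does not reach only later rows make up. A row lasts 1/8 s, in which the tool goes at most 62.5 mm and 10.7 degrees, less where a joint would pass 70% of its speed; a pose out of reach is approached as far as the arm can. A call with a gripper value outside its range is refused whole. The fingers move at their own pace and stop on an object; the grip force is fixed at half the most. Time passes only in rows, so rows that repeat a pose let the fingers close. It gives the time, the measured TCP pose, the force, the opening and the grip force at its end, in the units of the state.
- bot.get_state(): the state, without advancing time (a new reading comes with each control period).
- imaging.camera(name): name is "scene" or "top" or "wrist"; returns the picture (480x640x3 uint8, blue, green, red); there is no depth.
- imaging.calibration(name): a dict with "fx", "fy", "cx", "cy" (pixels), "rvec" (rotation vector, rad) and "tvec" (3), from world to camera coordinates, as OpenCV has them; the wrist camera has in their place "T_tool_cam" (4x4, takes a point from camera to tool coordinates, whose origin is the TCP and whose axes are the flange's). Camera axes: x right, y down, z forward; pixel columns grow to the right and rows downward; lengths in m; the calibration is good to about 2 mm. A picture is of the moment at which its call begins: read the wrist's pose just before it. calibration takes no time and is no camera call.
- bot.sign_off(): hands the job in; it is judged then, once.
The state is a dict: "time": time; "joint_pos": joint angles; "dq": joint speeds; "joint_torque": joint torques, N m; "ee_pos": TCP position; "orientation": TCP orientation; "wrist_force": force on the tool from outside, world axes, zero at the start; "moment": the same for the moment, N m; "finger_gap": finger opening in m; "finger_force": force on a finger pad.
Only numpy, scipy, OpenCV 4.12 (cv2) and the standard library are available. Lean on these libraries where they do the work, as an engineer would, in place of code of your own. Each camera call takes 0.05 s, during which the arm holds its last target. There are 200 camera calls.

## Working session

There is one attempt and no reset: what is moved stays moved. The work goes in short steps, Python scripts to look and compute and a tool call to move; the robot and the scene stay as the last step left them, time stands still between calls to the robot, and variables do not carry over. Pictures are saved under pics/ and viewed, at most 10 in all, crops included, and the job is handed in when it is done.

Besides the shell and the picture viewer there is one more tool, called by a JSON object that holds its "fn" and its "kwargs". drive_tool: Moves the arm, as the interface text tells. Its arguments: {"type":"object","properties":{"plan":{"type":"array","items":{"type":"object","properties":{"slide":{"type":"array","items":{"type":"number"}},"roll":{"type":"number"},"fingers":{"type":"number"}}}}},"required":["plan"]}

```bash
mkdir -p pics
python3 - <<'E'
from station import bot, imaging
import cv2
s=bot.get_state(); print(s)
for n in("scene","top"):
    cv2.imwrite(f"pics/{n}0.png",imaging.camera(n)); print(n,imaging.calibration(n))
print(imaging.calibration("wrist"))
E
```

```text
{'time': 0.0, 'joint_pos': array([ 1.02979812,  0.33390622,  0.039876  ,  1.46626634, -0.01340848,
        1.34330949, -0.05849908]), 'dq': array([ 0.00103616, -0.00039345,  0.00243896,  0.00077716,  0.00099988,
        0.00051073,  0.00021068]), 'joint_torque': array([-3.10280866e-04, -6.58553410e+01,  1.36497494e+00, -4.05569744e+01,
        1.65999419e-02,  1.25141395e-02,  3.96695754e-06]), 'ee_pos': array([ 0.27769753, -0.58718773,  0.23042674]), 'orientation': array([ 9.75702741e-01,  2.19097017e-01, -2.27494982e-04, -7.79140198e-04]), 'wrist_force': array([ 0.29231092,  0.41070028, -0.50507592]), 'moment': array([ 0.02169815, -0.01537628, -0.02229973]), 'finger_force': 0.0, 'finger_gap': 0.08568109381261872}
scene {'fx': 433.1565363473859, 'fy': 433.1565363473859, 'cx': 325.2157554760894, 'cy': 244.2196134705288, 'rvec': array([ 1.98311501,  1.07705412, -0.54392655]), 'tvec': array([-0.3212414 , -0.16959213,  1.56114235])}
top {'fx': 577.8447323263541, 'fy': 577.8447323263541, 'cx': 315.83506925473694, 'cy': 239.01051137184567, 'rvec': array([ 2.17483168, -2.18053091,  0.06881255]), 'tvec': array([0.00911703, 0.64652204, 1.33839947])}
{'fx': 333.4202422427912, 'fy': 333.4202422427912, 'cx': 318.9439522232469, 'cy': 241.97465162509843, 'T_tool_cam': array([[-8.38087295e-05, -9.54623305e-01, -2.97815947e-01,
         7.74118551e-02],
       [ 9.99999874e-01, -2.27327287e-04,  4.47266872e-04,
         9.85976994e-05],
       [-4.94673071e-04, -2.97815872e-01,  9.54623204e-01,
        -1.42110151e-01],
       [ 0.00000000e+00,  0.00000000e+00,  0.00000000e+00,
         1.00000000e+00]])}
```

View pics/scene0.png

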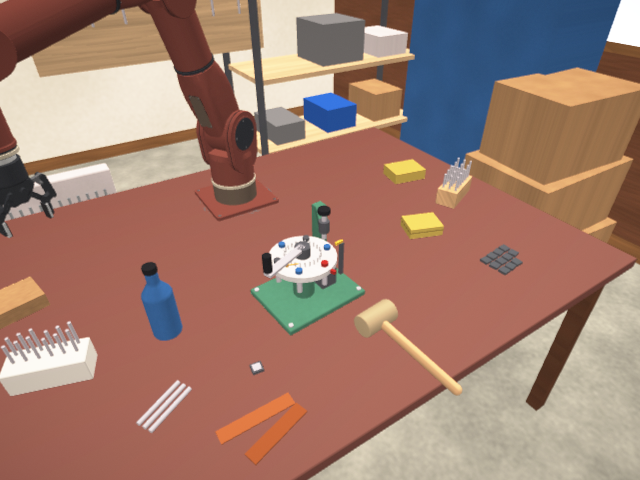

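View pics/top0.png

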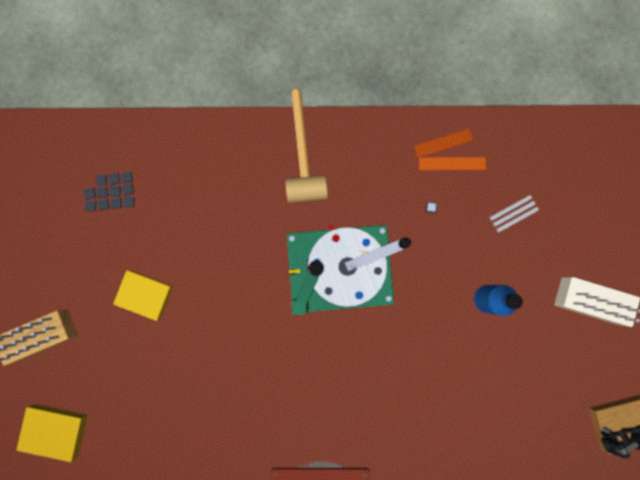

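The scene picture shows the press mid-table, with the flask on the -y side and the mallet beyond it. In the top view the wheel hub is near (347,266), the ram button (316,268), the knob (405,242), the red die (336,238) and the pointer (294,271). I'll zoom in on the top view.

```bash
python3 - <<'E'
import cv2
im=cv2.imread("pics/top0.png")[212:332,274:434]
cv2.imwrite("pics/crop0.png",cv2.resize(im,(800,600),interpolation=cv2.INTER_CUBIC))
E
cat > h.py <<'E'
import cv2,numpy as np
from scipy.spatial.transform import Rotation as R
from station import bot,imaging
def ray(name,uv,z,s=None):
    c=imaging.calibration(name)
    d=np.array([(uv[0]-c['cx'])/c['fx'],(uv[1]-c['cy'])/c['fy'],1.])
    if name=='wrist':
        T=c['T_tool_cam'];Rt=R.from_quat(s['orientation']).as_matrix()
        o=s['ee_pos']+Rt@T[:3,3];d=Rt@T[:3,:3]@d
    else:
        M=cv2.Rodrigues(c['rvec'])[0];o=-M.T@c['tvec'];d=M.T@d
    return o+d*(z-o[2])/d[2]
def proj(name,p):
    c=imaging.calibration(name)
    q=cv2.Rodrigues(c['rvec'])[0]@np.array(p)+c['tvec']
    return np.array([c['fx']*q[0]/q[2]+c['cx'],c['fy']*q[1]/q[2]+c['cy']])
E
```

```text
(no output)
```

View pics/crop0.png

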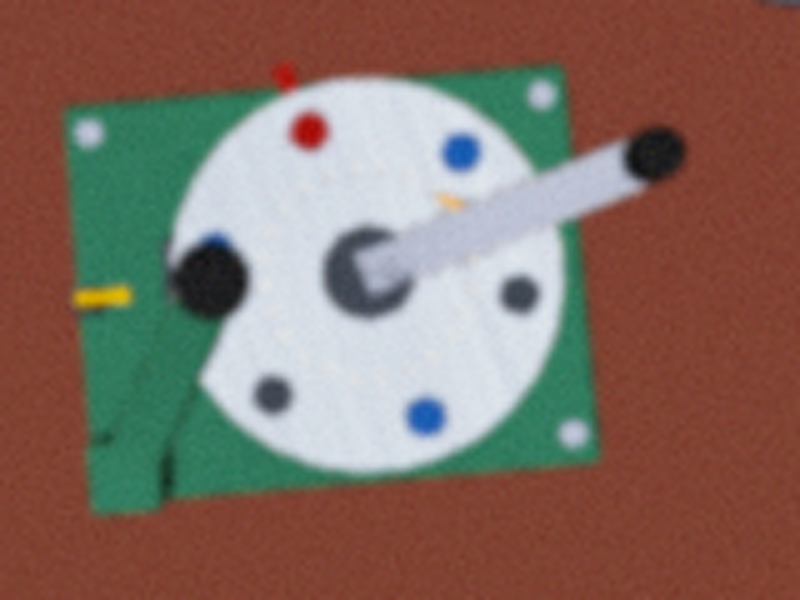

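The crop shows, in crop pixels: wheel centre (368,274), ram button (211,281), red die (309,131), knob top (655,153), and the other dies at (461,152), (519,294), (426,416) and (272,395).

Run:
```python
from h import *
f=lambda u,v,z: ray('top',(274+(u+.5)/5-.5,212+(v+.5)/5-.5),z)
C=f(368,274,.135);Rm=f(211,281,.245);Kn=f(657,152,.215)
ds=[f(u,v,.145) for u,v in [(309,131),(461,152),(519,294),(426,416),(272,395)]]
sc=[f(u,v,.018) for u,v in [(89,133),(542,95),(574,434)]]
print(C,Rm,Kn,[d.round(4) for d in ds]);print([x.round(4) for x in sc])
# centre from dies (circle r .066)
from scipy.optimize import least_squares
c=least_squares(lambda c:[np.hypot(*(d[:2]-c))-.066 for d in ds],C[:2]).x
print('c',c,'ram r',np.hypot(*(Rm[:2]-c)),'knob r',np.hypot(*(Kn[:2]-c)))
a=lambda v:np.arctan2(v[1],v[0])
yr=a(Rm[:2]-c)-np.pi/2; ys=a((sc[0]-sc[1])[:2])-np.pi/2
w=lambda x:(x+np.pi)%(2*np.pi)-np.pi
print('yaw ram',yr,'screws',ys, 'screw2',a((sc[1]-sc[2])[:2]))
ph=[w(a(d[:2]-c)-np.pi/2-i*(-1)*0) for i,d in enumerate(ds)]
print('dies',[w(p-yr) for p in ph])
print('lever q',w(a(Kn[:2]-c)-yr+2.146))
```

```text
[ 0.57879301 -0.0613809   0.135     ] [0.57318899 0.00506606 0.245     ] [ 0.62562938 -0.17512509  0.215     ] [array([ 0.64 , -0.036,  0.145]), array([ 0.6307, -0.1012,  0.145 ]), array([ 0.5698, -0.1254,  0.145 ]), array([ 0.518 , -0.0853,  0.145 ]), array([ 0.527 , -0.0197,  0.145 ])]
[array([0.6491, 0.0654, 0.018 ]), array([ 0.6665, -0.1493,  0.018 ]), array([ 0.5067, -0.1626,  0.018 ])]
c [ 0.57890894 -0.06023083] ram r 0.06554694221295797 knob r 0.12403019963668459
yaw ram 0.08737620887177533 screws 0.0808393458118013 screw2 0.08297123466472757
dies [np.float64(-1.2804834726620262), np.float64(-2.3267273301874485), np.float64(2.9156041446787917), np.float64(1.8735524374069659), np.float64(0.8201341022855737)]
lever q 0.8740436113611061
```

{"fn": "drive_tool", "kwargs": {"plan": [{"slide": [0, 0, -6], "roll": 0, "fingers": 8.5}, {"slide": [0, 0, -8], "roll": 0, "fingers": 8.5}, {"slide": [49, -22.3, -8], "roll": -1.51, "fingers": 8.5}, {"slide": [49, -22.3, -8], "roll": -1.51, "fingers": 8.5}, {"slide": [49, -22.3, -8], "roll": -1.51, "fingers": 8.5}, {"slide": [49, -22.3, -8], "roll": -1.51, "fingers": 8.5}, {"slide": [49, -22.3, -8], "roll": -1.51, "fingers": 8.5}, {"slide": [49, -22.3, -8], "roll": -1.51, "fingers": 8.5}, {"slide": [49, -22.3, -8], "roll": -1.51, "fingers": 8.5}, {"slide": [49, -22.3, -8], "roll": -1.51, "fingers": 8.5}, {"slide": [49, -22.3, -8], "roll": -1.51, "fingers": 8.5}, {"slide": [49, -22.3, -8], "roll": -1.51, "fingers": 8.5}]}}

```text
time: 1.6
ee_pos: [0.6269, -0.1723, 0.3103]
orientation: [0.558, 0.83, 0.001, -0.001]
wrist_force: [0.4, -0.1, 0.2]
finger_gap: 0.0851
finger_force: 0.0
```

Run:
```python
from h import *
s=bot.get_state();im=imaging.camera('wrist');cv2.imwrite('pics/w1.png',im)
print(s['ee_pos'],s['joint_pos'])
```

```text
[ 0.62691973 -0.17228628  0.31028979] [ 0.50972162  0.34140096 -0.41748416  1.31677234  0.13408843  1.51247585
  0.49278782]
```

View pics/w1.png

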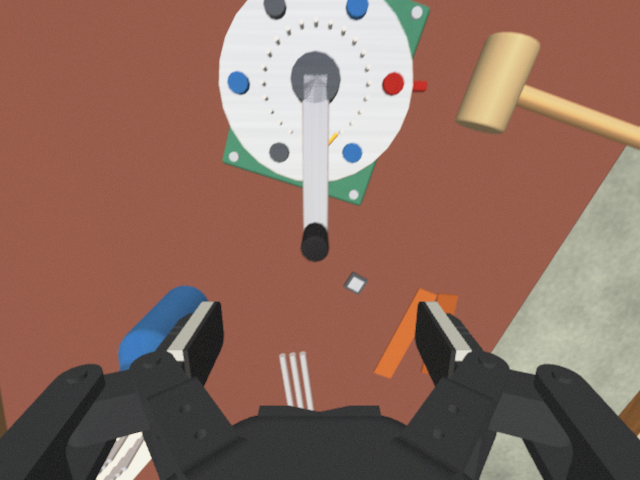

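The wrist picture shows the knob top at (315,248), the hub at (315,77) and the red die at (393,84) with its tab to the right. The lever points straight at the gripper.

Run:
```python
from h import *
s=bot.get_state()
k=ray('wrist',(315,248),.215,s);c=ray('wrist',(315,77),.168,s);d=ray('wrist',(393,83),.145,s)
print(k,c,d)
M=R.from_quat(s['orientation']).as_matrix()
for q in (.875,):
    pass
print('slide cm to knob',M.T@(np.array([k[0],k[1],.178])-s['ee_pos'])*100)
```

```text
[ 0.62533894 -0.17827112  0.215     ] [ 0.57885107 -0.0633271   0.168     ] [ 0.63982085 -0.03973865  0.145     ]
slide cm to knob [-0.2965209  -0.16200306 13.24789536]
```

{"fn": "drive_tool", "kwargs": {"plan": [{"slide": [-0.2, -0.1, 5], "roll": 0, "fingers": 8.5}, {"slide": [-0.2, -0.1, 9], "roll": 0, "fingers": 8.5}, {"slide": [-0.2, -0.1, 12], "roll": 0, "fingers": 8.5}, {"slide": [-0.2, -0.1, 13.2], "roll": 0, "fingers": 6}, {"slide": [-0.2, -0.1, 13.2], "roll": 0, "fingers": 3}, {"slide": [-0.2, -0.1, 13.2], "roll": 0, "fingers": 3}, {"slide": [-0.2, -0.1, 13.2], "roll": 0, "fingers": 3}, {"slide": [-0.2, -0.1, 13.2], "roll": 0, "fingers": 3}]}}

```text
time: 2.65
ee_pos: [0.6257, -0.1787, 0.1801]
orientation: [0.56, 0.828, 0.0, 0.001]
wrist_force: [-0.0, -0.0, -0.5]
finger_gap: 0.0299
finger_force: 0.0
```

```bash
cat > arc.py <<'E'
from h import *
C=np.array([.579,-.061]);YAW=.083
def lev(q,r=.125):
    t=YAW-2.146+q
    return C+r*np.array([np.cos(t),np.sin(t)]),t+np.pi/2   # pos, tool-y yaw
def rows(qs,z=.178):
    s=bot.get_state();M=R.from_quat(s['orientation']).as_matrix()
    y0=np.arctan2(M[1,1],M[0,1])
    print('t',round(s['time'],2),'pos',s['ee_pos'].round(4),'yaw',round(y0,3),'gap',s['finger_gap'].round(4),'F',s['wrist_force'].round(1))
    d=s['ee_pos'][:2]-C
    print('tool q',round(np.arctan2(d[1],d[0])-YAW+2.146,3),'r',np.hypot(*d).round(4))
    for q in qs:
        p,y=lev(q)
        sl=M.T@(np.r_[p,z]-s['ee_pos'])*100
        print(round(q,3),sl.round(2),round(y0-y,3))
E
python3 -c "
from arc import *
rows([.875,.77,.67,.57,.47,.37,.27,.17,.07,.02,-.03])"
```

```text
Traceback (most recent call last):
  File "arc.py", line 9, in rows
    print('t',round(s['time'],2),'pos',s['ee_pos'].round(4),'yaw',round(y0,3),'gap',s['finger_gap'].round(4),'F',s['wrist_force'].round(1))
                                                                                    ^^^^^^^^^^^^^^^^^^^^^
AttributeError: 'float' object has no attribute 'round'
```

```bash
sed -i "s/s\['finger_gap'\].round(4)/round(s['finger_gap'],4)/" arc.py
python3 -c "
from arc import *
rows([.875,.77,.67,.57,.47,.37,.27,.17,.07,.02,-.03])"
```

```text
t 2.65 pos [ 0.6257 -0.1787  0.1801] yaw 0.381 gap 0.0299 F [-0.  -0.  -0.5]
tool q 0.87 r 0.1266
0.875 [0.16 0.07 0.21] -0.002
0.77 [ 0.23 -1.24  0.21] 0.103
0.67 [ 0.42 -2.48  0.21] 0.203
0.57 [ 0.73 -3.69  0.21] 0.303
0.47 [ 1.17 -4.86  0.2 ] 0.403
0.37 [ 1.71 -5.98  0.2 ] 0.503
0.27 [ 2.37 -7.05  0.2 ] 0.603
0.17 [ 3.13 -8.04  0.2 ] 0.703
0.07 [ 3.98 -8.95  0.2 ] 0.803
0.02 [ 4.44 -9.37  0.2 ] 0.853
-0.03 [ 4.93 -9.77  0.2 ] 0.903
```

{"fn": "drive_tool", "kwargs": {"plan": [{"slide": [0.2, -1.2, 0], "roll": 0.1, "fingers": 3}, {"slide": [0.4, -2.5, 0], "roll": 0.2, "fingers": 3}, {"slide": [0.7, -3.7, 0], "roll": 0.3, "fingers": 3}, {"slide": [1.2, -4.9, 0], "roll": 0.4, "fingers": 3}, {"slide": [1.7, -6.0, 0], "roll": 0.5, "fingers": 3}, {"slide": [2.4, -7.0, 0], "roll": 0.6, "fingers": 3}, {"slide": [3.1, -8.0, 0], "roll": 0.7, "fingers": 3}, {"slide": [4.0, -8.9, 0], "roll": 0.8, "fingers": 3}, {"slide": [4.4, -9.4, 0], "roll": 0.85, "fingers": 3}, {"slide": [4.9, -9.8, 0], "roll": 0.9, "fingers": 3}, {"slide": [4.9, -9.8, 0], "roll": 0.9, "fingers": 3}]}}

```text
time: 4.03
ee_pos: [0.5161, -0.1696, 0.1798]
orientation: [0.865, 0.502, 0.0, 0.0]
wrist_force: [0.5, 0.2, -0.6]
finger_gap: 0.0301
finger_force: 0.0
```

```bash
cat > tur.py <<'E'
from h import *
import sys
def look(tag):
    im=imaging.camera('top');cv2.imwrite(f'pics/t_{tag}.png',im);return im
C0=np.array([.579,-.0605])
def redang(im):
    b,g,r=[im[...,i].astype(int) for i in range(3)]
    m=((r>140)&(g<50)&(b<60)).astype(np.uint8)
    m[:200]=0;m[340:]=0;m[:,:270]=0;m[:,440:]=0
    n,l,st,ce=cv2.connectedComponentsWithStats(m)
    for i in range(1,n):
        if st[i,4]<6: continue
        p=ray('top',ce[i],.145);d=p[:2]-C0
        print('red',st[i,4],ce[i].round(1),'r',np.hypot(*d).round(4),'turret',round(((np.arctan2(d[1],d[0])-np.pi/2-.083+np.pi)%(2*np.pi))-np.pi,3))
E
python3 -c "
from tur import *
from arc import rows
redang(cv2.imread('pics/top0.png'));redang(look('a'));rows([0,-.03,-.06])"
```

```text
red 15 [330.6 226.4] r 0.0924 turret -1.269
red 20 [335.3 237.9] r 0.0656 turret -1.268
red 15 [330.3 226.5] r 0.0925 turret -1.262
red 18 [335.5 237.8] r 0.0657 turret -1.275
t 4.08 pos [ 0.5163 -0.1696  0.1797] yaw -0.518 gap 0.0301 F [-0.1 -0.  -0. ]
tool q -0.031 r 0.1254
0 [0.05 0.39 0.17] -0.026
-0.03 [0.04 0.01 0.17] 0.004
-0.06 [ 0.05 -0.36  0.17] 0.034
```

{"fn": "drive_tool", "kwargs": {"plan": [{"slide": [0, -0.2, 0], "roll": 0, "fingers": 3}, {"slide": [0, -0.4, 0], "roll": 0, "fingers": 3}, {"slide": [0, -0.4, 0], "roll": 0, "fingers": 3}]}}

```text
time: 4.45
ee_pos: [0.5154, -0.1691, 0.1796]
orientation: [0.865, 0.502, 0.002, 0.002]
wrist_force: [15.2, -7.0, -8.8]
finger_gap: 0.0298
finger_force: 7.9
```

```bash
python3 -c "
from arc import *
rows([.1,.2,.3,.4,.5,.6,.7,.8,.9,1.0,1.08,1.13])"
```

```text
t 4.45 pos [ 0.5154 -0.1691  0.1796] yaw -0.519 gap 0.0298 F [15.2 -7.  -8.8]
tool q -0.04 r 0.1255
0.1 [0.14 1.74 0.17] -0.127
0.2 [0.36 2.97 0.18] -0.227
0.3 [0.71 4.17 0.19] -0.327
0.4 [1.16 5.33 0.2 ] -0.427
0.5 [1.74 6.44 0.21] -0.527
0.6 [2.42 7.49 0.21] -0.627
0.7 [3.2  8.47 0.22] -0.727
0.8 [4.08 9.36 0.23] -0.827
0.9 [ 5.04 10.16  0.23] -0.927
1.0 [ 6.07 10.86  0.24] -1.027
1.08 [ 6.95 11.34  0.24] -1.107
1.13 [ 7.51 11.6   0.24] -1.157
```

{"fn": "drive_tool", "kwargs": {"plan": [{"slide": [0.1, 2.0, 0], "roll": -0.13, "fingers": 3}, {"slide": [0.4, 3.2, 0], "roll": -0.23, "fingers": 3}, {"slide": [0.7, 4.4, 0], "roll": -0.33, "fingers": 3}, {"slide": [1.2, 5.5, 0], "roll": -0.43, "fingers": 3}, {"slide": [1.7, 6.6, 0], "roll": -0.53, "fingers": 3}, {"slide": [2.4, 7.7, 0], "roll": -0.63, "fingers": 3}, {"slide": [3.2, 8.7, 0], "roll": -0.73, "fingers": 3}, {"slide": [4.1, 9.6, 0], "roll": -0.83, "fingers": 3}, {"slide": [5.0, 10.4, 0], "roll": -0.93, "fingers": 3}, {"slide": [6.1, 11.1, 0], "roll": -1.03, "fingers": 3}, {"slide": [6.9, 11.5, 0], "roll": -1.11, "fingers": 3}, {"slide": [6.9, 11.5, 0], "roll": -1.11, "fingers": 3}]}}

```text
time: 5.95
ee_pos: [0.6468, -0.1648, 0.1788]
orientation: [0.47, 0.882, -0.0, -0.0]
wrist_force: [-0.6, -0.1, 0.5]
finger_gap: 0.0298
finger_force: 0.2
```

```bash
python3 -c "
from tur import *
from arc import rows
redang(look('b'));rows([1.05,1.13])"
```

```text
red 7 [306.6 253.7] r 0.0906 turret -0.385
red 21 [317.8 257.1] r 0.0654 turret -0.386
t 6.0 pos [ 0.6466 -0.165   0.1789] yaw 0.59 gap 0.0301 F [ 0.1 -0.8 -1.4]
tool q 1.069 r 0.124
1.05 [-0.09 -0.23  0.09] 0.032
1.13 [-0.08  0.77  0.09] -0.048
```

```bash
python3 -c "
from arc import *
rows([1.15,1.03,.91,.79,.67,.55,.43,.31,.19,.08,-.01,-.05])"
```

```text
t 6.0 pos [ 0.6466 -0.165   0.1789] yaw 0.59 gap 0.0301 F [ 0.1 -0.8 -1.4]
tool q 1.069 r 0.124
1.15 [-0.07  1.02  0.09] -0.068
1.03 [-0.08 -0.48  0.09] 0.052
0.91 [ 0.09 -1.97  0.09] 0.172
0.79 [ 0.43 -3.43  0.09] 0.292
0.67 [ 0.95 -4.84  0.09] 0.412
0.55 [ 1.63 -6.17  0.09] 0.532
0.43 [ 2.46 -7.42  0.09] 0.652
0.31 [ 3.44 -8.55  0.1 ] 0.772
0.19 [ 4.55 -9.56  0.1 ] 0.892
0.08 [  5.67 -10.37   0.1 ] 1.002
-0.01 [  6.64 -10.93   0.1 ] 1.092
-0.05 [  7.09 -11.15   0.1 ] 1.132
```

{"fn": "drive_tool", "kwargs": {"plan": [{"slide": [-0.1, 1.0, 0], "roll": -0.07, "fingers": 3}, {"slide": [-0.1, 1.0, 0], "roll": -0.07, "fingers": 3}, {"slide": [-0.1, -0.5, 0], "roll": 0.05, "fingers": 3}, {"slide": [0.1, -2.0, 0], "roll": 0.17, "fingers": 3}, {"slide": [0.4, -3.4, 0], "roll": 0.29, "fingers": 3}, {"slide": [0.9, -4.8, 0], "roll": 0.41, "fingers": 3}, {"slide": [1.6, -6.2, 0], "roll": 0.53, "fingers": 3}, {"slide": [2.5, -7.4, 0], "roll": 0.65, "fingers": 3}, {"slide": [3.4, -8.5, 0], "roll": 0.77, "fingers": 3}, {"slide": [4.5, -9.5, 0], "roll": 0.89, "fingers": 3}, {"slide": [5.7, -10.3, 0], "roll": 1.0, "fingers": 3}, {"slide": [7.0, -11.0, 0], "roll": 1.12, "fingers": 3}]}}

```text
time: 7.5
ee_pos: [0.516, -0.1682, 0.1797]
orientation: [0.869, 0.495, 0.001, 0.0]
wrist_force: [1.0, -1.5, 0.6]
finger_gap: 0.0303
finger_force: 3.1
```

```bash
python3 -c "
from tur import *
from arc import rows
redang(look('c'));rows([-.06,0,.04,.1,.15,.2,.25,.3,.35,.4])"
```

```text
red 8 [305.6 257.2] r 0.0906 turret -0.298
red 9 [317.3 258.3] r 0.0656 turret -0.344
t 7.55 pos [ 0.5165 -0.1682  0.1802] yaw -0.542 gap 0.03 F [ 2.4 -0.4  0.5]
tool q -0.036 r 0.1241
-0.06 [-0.09 -0.3   0.22] 0.01
0 [-0.08  0.45  0.22] -0.05
0.04 [-0.04  0.95  0.22] -0.09
0.1 [0.05 1.69 0.23] -0.15
0.15 [0.16 2.31 0.23] -0.2
0.2 [0.3  2.92 0.23] -0.25
0.25 [0.46 3.52 0.24] -0.3
0.3 [0.66 4.11 0.24] -0.35
0.35 [0.89 4.69 0.24] -0.4
0.4 [1.15 5.26 0.25] -0.45
```

{"fn": "drive_tool", "kwargs": {"plan": [{"slide": [0, 0.8, 0], "roll": -0.09, "fingers": 3}, {"slide": [0.1, 1.7, 0], "roll": -0.15, "fingers": 3}, {"slide": [0.2, 2.3, 0], "roll": -0.2, "fingers": 3}, {"slide": [0.3, 2.9, 0], "roll": -0.25, "fingers": 3}, {"slide": [0.5, 3.5, 0], "roll": -0.3, "fingers": 3}, {"slide": [0.5, 3.5, 0], "roll": -0.3, "fingers": 3}]}}

```text
time: 8.3
ee_pos: [0.549, -0.1814, 0.1794]
orientation: [0.784, 0.621, 0.0, -0.0]
wrist_force: [-1.1, 0.6, 1.0]
finger_gap: 0.0301
finger_force: 0.3
```

Run:
```python
from tur import *
from arc import rows
im=look('d');redang(im);rows([.3,.35,.4,.43])
cv2.imwrite('pics/crop_d.png',cv2.resize(im[212:332,274:434],(800,600),interpolation=cv2.INTER_CUBIC))
```

```text
red 8 [304.8 263.2] r 0.0906 turret -0.155
t 8.35 pos [ 0.5489 -0.1814  0.1794] yaw -0.232 gap 0.03 F [-1.9 -0.1  1.3]
tool q 0.247 r 0.1241
0.3 [-0.08  0.66  0.14] -0.039
0.35 [-0.04  1.28  0.14] -0.089
0.4 [0.03 1.9  0.14] -0.139
0.43 [0.09 2.27 0.14] -0.169
```

View pics/crop_d.png

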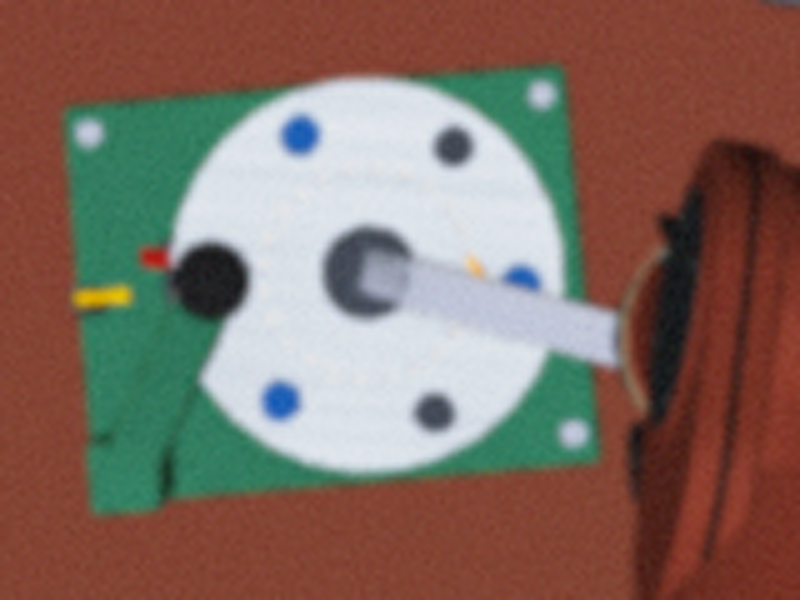

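The tab at (154,257) is just short of the pointer at (103,297). The visible dies are at (300,135), (453,146), (281,400) and (435,412).

```bash
cat >> tur.py <<'E'
YAW=.083
def est(im,g,skip=()):
    r=im[...,2].astype(float)
    for _ in range(3):
        res=[]
        for k in range(6):
            if k in skip: continue
            a=g+YAW+np.pi/2+k*np.pi/3
            u=proj('top',[*(C0+.066*np.array([np.cos(a),np.sin(a)])),.145])
            i,j=np.round(u[::-1]).astype(int)
            Y,X=np.mgrid[i-6:i+7,j-6:j+7]
            w=np.clip(170-r[i-6:i+7,j-6:j+7],0,None)*((X-u[0])**2+(Y-u[1])**2<36)
            p=ray('top',((w*X).sum()/w.sum(),(w*Y).sum()/w.sum()),.145)[:2]-C0
            d=np.arctan2(p[1],p[0])-a+np.pi
            res.append((d%(2*np.pi))-np.pi)
        g+=np.median(res)
    print('turret est',round(g,4),np.round(res,3));return g
E
python3 -c "
from tur import *
est(cv2.imread('pics/top0.png'),-1.27,(0,1))
est(cv2.imread('pics/t_b.png'),-.386,(0,3,4))
est(cv2.imread('pics/t_c.png'),-.30,(0,3,))
est(cv2.imread('pics/t_d.png'),-.155,(0,3))
# pointer direction
p=ray('top',(274+103.5/5-.5,212+297.5/5-.5),.14)[:2]-C0
print('pointer yaw',np.arctan2(p[1],p[0])-np.pi/2,np.hypot(*p))"
```

```text
turret est -1.2718 [ 0.002  0.001 -0.001 -0.001]
turret est -0.3894 [ 0.     0.    -0.001]
turret est -0.3096 [ 0.004  0.    -0.002 -0.   ]
turret est -0.1606 [ 0.001 -0.    -0.003  0.   ]
pointer yaw 0.08753753883949922 0.11367498560174974
```

{"fn": "drive_tool", "kwargs": {"plan": [{"slide": [-0.1, 0.7, 0], "roll": -0.04, "fingers": 3}, {"slide": [0, 1.3, 0], "roll": -0.09, "fingers": 3}, {"slide": [0, 1.8, 0], "roll": -0.13, "fingers": 3}, {"slide": [0, 1.8, 0], "roll": -0.13, "fingers": 3}]}}

```text
time: 8.85
ee_pos: [0.5668, -0.1852, 0.1793]
orientation: [0.741, 0.671, 0.0, -0.0]
wrist_force: [-1.6, 0.6, -0.1]
finger_gap: 0.0301
finger_force: 0.6
```

```bash
python3 -c "
from tur import *
from arc import rows
im=look('e');redang(im);est(im,-.02,(0,3));rows([.4,.41,.42])"
```

```text
red 9 [305.1 268.8] r 0.0898 turret -0.023
turret est -0.0215 [ 0.001 -0.001 -0.002  0.001]
t 8.9 pos [ 0.5667 -0.1852  0.1793] yaw -0.1 gap 0.0298 F [-0.7  1.1 -0.1]
tool q 0.393 r 0.1248
0.4 [-0.02  0.08  0.13] -0.008
0.41 [-0.01  0.21  0.13] -0.018
0.42 [-0.01  0.33  0.13] -0.028
```

{"fn": "drive_tool", "kwargs": {"plan": [{"slide": [0, 0.12, 0], "roll": -0.01, "fingers": 3}, {"slide": [0, 0.23, 0], "roll": -0.02, "fingers": 3}, {"slide": [0, 0.23, 0], "roll": -0.02, "fingers": 3}]}}

```text
time: 9.28
ee_pos: [0.569, -0.1855, 0.1793]
orientation: [0.734, 0.679, 0.0, -0.0]
wrist_force: [-2.7, 1.4, 0.4]
finger_gap: 0.03
finger_force: 1.0
```

```bash
python3 -c "
from tur import *
from arc import rows
im=look('f');redang(im);est(im,-.0,(0,3));rows([.42,.32,.22,.12,.02,-.02,-.045,-.06])
cv2.imwrite('pics/crop_f.png',cv2.resize(im[232:302,274:344],(600,600),interpolation=cv2.INTER_CUBIC))"
```

```text
red 9 [305.2 269.6] r 0.0897 turret -0.005
turret est -0.0049 [ 0.004 -0.     0.    -0.   ]
t 9.32 pos [ 0.569  -0.1856  0.1793] yaw -0.079 gap 0.0301 F [-1.5  0.5  0.7]
tool q 0.412 r 0.125
0.42 [-0.    0.1   0.13] -0.007
0.32 [ 0.05 -1.15  0.13] 0.093
0.22 [ 0.23 -2.38  0.13] 0.193
0.12 [ 0.53 -3.6   0.13] 0.293
0.02 [ 0.95 -4.77  0.13] 0.393
-0.02 [ 1.15 -5.23  0.13] 0.433
-0.045 [ 1.29 -5.51  0.13] 0.458
-0.06 [ 1.37 -5.68  0.13] 0.473
```

View pics/crop_f.png

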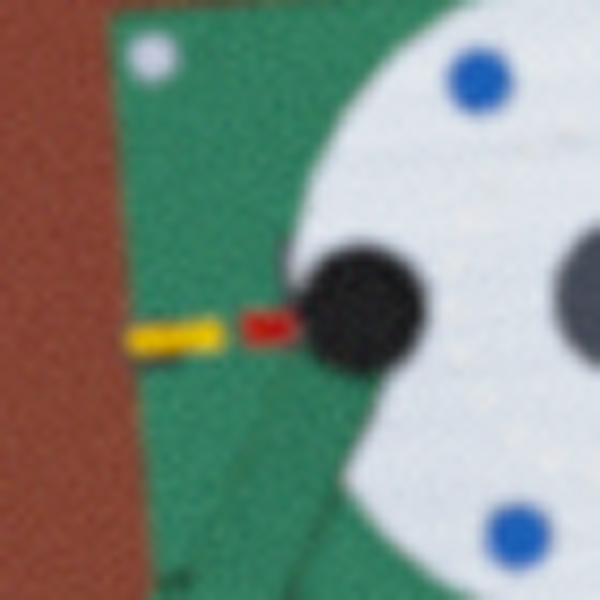

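The red tab (270,328) is almost in line with the yellow pointer (222,334), about 0.007 rad short. I'll trim slightly, then return the lever to its rear stop.

{"fn": "drive_tool", "kwargs": {"plan": [{"slide": [0, 0.06, 0], "roll": -0.01, "fingers": 3}, {"slide": [0, 0.06, 0], "roll": -0.01, "fingers": 3}, {"slide": [0, -1.1, 0], "roll": 0.09, "fingers": 3}, {"slide": [0.2, -2.4, 0], "roll": 0.19, "fingers": 3}, {"slide": [0.5, -3.6, 0], "roll": 0.29, "fingers": 3}, {"slide": [0.9, -4.8, 0], "roll": 0.39, "fingers": 3}, {"slide": [1.2, -5.3, 0], "roll": 0.44, "fingers": 3}, {"slide": [1.4, -5.7, 0], "roll": 0.46, "fingers": 3}, {"slide": [1.4, -5.8, 0], "roll": 0.46, "fingers": 3}, {"slide": [1.4, -5.8, 0], "roll": 0.46, "fingers": 3}]}}

```text
time: 10.58
ee_pos: [0.5156, -0.1687, 0.1801]
orientation: [0.87, 0.493, 0.003, 0.003]
wrist_force: [15.7, -6.0, -8.2]
finger_gap: 0.03
finger_force: 8.3
```

```bash
python3 -c "
from tur import *
from arc import rows
im=look('g');redang(im);est(im,-.0,(0,3));rows([0])"
```

```text
red 11 [305.3 270. ] r 0.0896 turret 0.006
turret est 0.0008 [ 0.001  0.    -0.002 -0.   ]
t 10.62 pos [ 0.5156 -0.1688  0.1801] yaw -0.539 gap 0.0297 F [15.  -6.7 -8.9]
tool q -0.04 r 0.125
0 [0.02 0.49 0.21] -0.047
```

{"fn": "drive_tool", "kwargs": {"plan": [{"slide": [0, 0.65, 0], "roll": 0, "fingers": 3}, {"slide": [0, 0.65, 0], "roll": 0, "fingers": 3}, {"slide": [0, 0.65, -5], "roll": 0, "fingers": 3}, {"slide": [0, 0.65, -11], "roll": 0, "fingers": 3}, {"slide": [0, 0.65, -12], "roll": 0, "fingers": 1}, {"slide": [0, 0.65, -12], "roll": 0, "fingers": 0}, {"slide": [0, 0.65, -12], "roll": 0, "fingers": 0}]}}

```text
time: 11.5
ee_pos: [0.5171, -0.1703, 0.2976]
orientation: [0.87, 0.493, -0.001, -0.001]
wrist_force: [-0.2, 0.1, -0.4]
finger_gap: 0.0
finger_force: 0.0
```

```bash
python3 -c "
from tur import *
s=bot.get_state();M=R.from_quat(s['orientation']).as_matrix()
print(s['ee_pos'],s['finger_gap'],M.T@(np.array([.5735,.0053,.275])-s['ee_pos'])*100)
est(look('h'),0,(0,3))"
```

```text
[ 0.51706624 -0.17028768  0.297582  ] 1.2958371536968233e-05 [17.9673202  -4.16338182  2.25812833]
turret est 0.0007 [ 0.001  0.    -0.002 -0.   ]
```

{"fn": "drive_tool", "kwargs": {"plan": [{"slide": [6, -1.4, 0], "roll": 0, "fingers": 0}, {"slide": [12, -2.8, 0], "roll": 0, "fingers": 0}, {"slide": [18, -4.2, 0], "roll": 0, "fingers": 0}, {"slide": [18, -4.2, 2.3], "roll": 0, "fingers": 0}, {"slide": [18, -4.2, 2.3], "roll": 0, "fingers": 0}, {"slide": [18, -4.2, 2.3], "roll": 0, "fingers": 0}]}}

```text
time: 12.3
ee_pos: [0.574, 0.0045, 0.2763]
orientation: [0.87, 0.493, -0.0, -0.0]
wrist_force: [-0.3, -0.0, 0.3]
finger_gap: 0.0001
finger_force: 0.0
```

```bash
python3 -c "
from tur import *
s=bot.get_state();M=R.from_quat(s['orientation']).as_matrix()
print(s['ee_pos'],s['wrist_force'],M.T@(np.array([.5735,.0053,.233])-s['ee_pos'])*100)
im=imaging.camera('wrist');cv2.imwrite('pics/w2.png',im)"
```

```text
[0.57399849 0.00446261 0.2762904 ] [-0.31815769 -0.01391522  0.26221711] [ 0.04887636 -0.08349624  4.32905534]
```

View pics/w2.png

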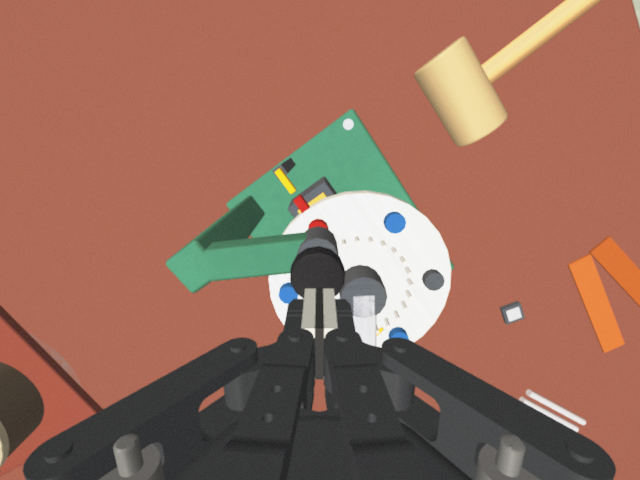

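The wrist picture shows the button at (318,272), just ahead of the fingertips. The red tab at (301,205) is in line with the yellow pointer at (285,182), and the red die is behind the ram.

```bash
python3 -c "
from tur import *
s=bot.get_state();print(ray('wrist',(318,273),.245,s))"
```

```text
[0.57687574 0.00822399 0.245     ]
```

{"fn": "drive_tool", "kwargs": {"plan": [{"slide": [0, -0.1, 2], "roll": 0, "fingers": 0}, {"slide": [0, -0.1, 3], "roll": 0, "fingers": 0}, {"slide": [0, -0.1, 3.6], "roll": 0, "fingers": 0}, {"slide": [0, -0.1, 4.1], "roll": 0, "fingers": 0}, {"slide": [0, -0.1, 4.4], "roll": 0, "fingers": 0}, {"slide": [0, -0.1, 4.4], "roll": 0, "fingers": 0}]}}

```text
time: 13.1
ee_pos: [0.5733, 0.0054, 0.2337]
orientation: [0.87, 0.493, 0.0, 0.001]
wrist_force: [-4.5, -2.4, 7.4]
finger_gap: -0.0001
finger_force: 3.9
```

{"fn": "drive_tool", "kwargs": {"plan": [{"slide": [0, 0, 0.15], "roll": 0, "fingers": 0}, {"slide": [0, 0, 0.3], "roll": 0, "fingers": 0}, {"slide": [0, 0, 0.3], "roll": 0, "fingers": 0}, {"slide": [0, 0, 0.3], "roll": 0, "fingers": 0}]}}

```text
time: 13.6
ee_pos: [0.5735, 0.0054, 0.2335]
orientation: [0.87, 0.493, 0.001, 0.001]
wrist_force: [-13.2, -3.6, 27.8]
finger_gap: 0.0002
finger_force: 13.7
```

The ram is at its stop: z is unchanged and the force rose to 28 N. Letting it spring back now.

{"fn": "drive_tool", "kwargs": {"plan": [{"slide": [0, 0, -0.5], "roll": 0, "fingers": 0}, {"slide": [0, 0, -1.2], "roll": 0, "fingers": 0}, {"slide": [0, 0, -2], "roll": 0, "fingers": 0}, {"slide": [0, 0, -6], "roll": 0, "fingers": 0}, {"slide": [0, 0, -12], "roll": 0, "fingers": 0}, {"slide": [-6, 0, -12], "roll": 0, "fingers": 0}, {"slide": [-12, 0, -12], "roll": 0, "fingers": 0}, {"slide": [-18, 0, -12], "roll": 0, "fingers": 0}, {"slide": [-24, 0, -12], "roll": 0, "fingers": 0}, {"slide": [-24, 0, -12], "roll": 0, "fingers": 0}]}}

```text
time: 14.85
ee_pos: [0.4478, -0.2044, 0.3497]
orientation: [0.872, 0.49, -0.0, 0.001]
wrist_force: [0.6, 0.7, -0.4]
finger_gap: 0.0003
finger_force: 0.0
```

```bash
python3 -c "
from tur import *
im=look('i');est(im,0,(0,3));redang(im)
cv2.imwrite('pics/crop_i.png',cv2.resize(im[180:360,254:494],(800,600),interpolation=cv2.INTER_CUBIC))"
```

```text
turret est 0.0004 [ 0.001  0.001 -0.002 -0.001]
red 9 [305.1 269.8] r 0.0899 turret 0.0
```

View pics/crop_i.png

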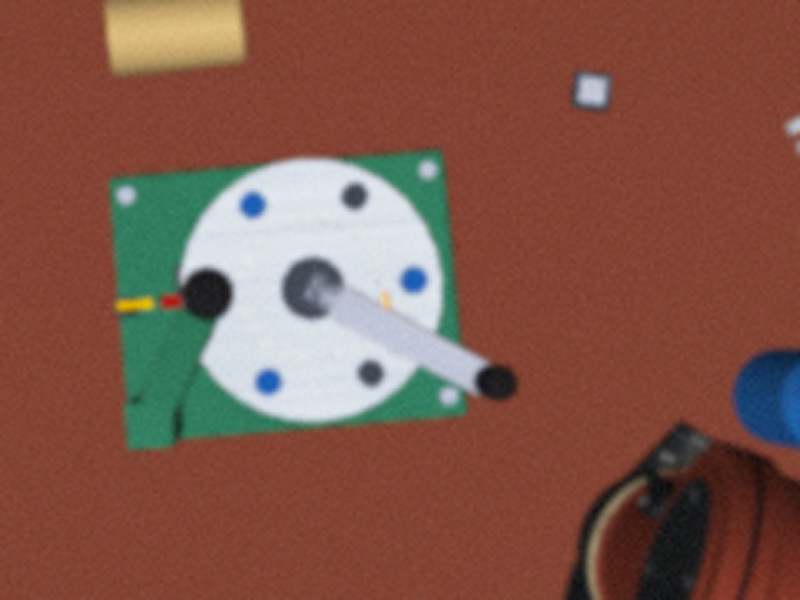

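The tab (172,301) is at the pointer (135,304), the lever knob is at (497,382), and the robot is clear of everything. I'll check the lever angle and hand in.

```bash
python3 -c "
from tur import *
p=ray('top',(402.9,294.3),.215)[:2]-C0
q=np.arctan2(p[1],p[0])-.083+2.146;print('lever q',q,np.hypot(*p))
if abs(q)<.03: print(bot.sign_off())"
```

```text
lever q -0.0017897133657287512 0.1237684935919116
the job is handed in; nothing more can be done
None
```

The job is handed in, about 15 s of the 59 s used: the wheel stood still on the freewheel test, the tag was stamped once with the red die (28 N at the ram's stop), and the lever is at its rear stop with the red die under the ram.

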